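# Load the glaze rods and hold them in the colour reader

## Robot

A 6-joint arm with a two-finger parallel gripper is mounted at the origin on the work surface. World frame = base frame: x ahead of the robot, y to its left, z up, the work surface at z = 0. Lengths are in m, angles in rad, forces in N, time in s.
With the tool pointing down it reaches from about 0.425 to 0.95 m from the base axis. Payload 14.7 kg.
Tool frame: the origin (TCP) lies at the very end of the fingers, on their centre line; the grasp point (between the pads) lies 19 mm behind it; z points along the fingers, y is the line along which they close (so a half turn about z gives the same grasp; the last joint's range is limited). The gripper opens to 85 mm and grips with 20 to 120 N. Pads are 22 mm wide; open, the fingers measure 114 mm over their backs; the gripper's body (76 mm by 85 mm) begins 54 mm behind the grasp point. The pads swing forward as they close: fully open they stand 13 mm farther back than shut.
Start: joints at [1.266, 0.48, 1.596, -0, 1.065, -0.047], TCP at [0.166, 0.629, 0.195] pointing down, gripper open.
Joint ranges: [-2.75, 2.75], [-0.82, 2.05], [0.23, 2.67], [-1.56, 4.7], [0.09, 2.69], [-2.92, 2.92]. Speed limits (rad/s): [1.89, 1.89, 2.39, 3.01, 3.01, 3.01].

## Interface

Orientations are given as a unit quaternion [x, y, z, w].
In Python, from station import monitor, imaging, job gives the robot as it stands.
- The arm moves only by the tool play_rows, never from a script. Its argument "moves" is a list of rows, each a list of 3 entries, a list of its own where there are three numbers: the opening, from -1 (shut) to 1 (fully open), then the shift along the tool's x, y, z in cm, then the turn, a rotation vector about the tool's x, y, z in rad. In form: [[claw, [dx, dy, dz], [ax, ay, az]], ...]. A call has 1 to 20 rows; each row shifts and turns the commanded pose from where the row before left it, along the tool's axes as they then stand; what a row does not reach is not made up. A row lasts 1/12 s, in which the tool goes at most 41.7 mm and 7.16 degrees, less where a joint would pass 70% of its speed; a pose out of reach is approached as far as the arm can. A call with a gripper value outside its range is refused whole. The fingers move at their own pace and stop on an object; "grip_force" is the grip in N (left out, the last holds). Time passes only in rows, so rows that do not move let the fingers close. It gives the time, the measured TCP pose, the force, the opening and the grip force at its end, in the units of the state.
- monitor.observe(): the state, without advancing time (a new reading comes with each control period).
- imaging.camera(name): name is "scene" or "side" or "wrist"; returns a dict with "image" (400x640x3 uint8, red, green, blue), "range_z" (400x640 float32, m along the optical axis (not along the pixel's ray), 0 where there is no reading), "K" (3x3 intrinsics, pixels), "rvec" (rotation vector, rad) and "tvec" (3), from world to camera coordinates, as OpenCV has them; the wrist camera has in their place "mount" (4x4, takes a point from camera to tool coordinates, whose origin is the TCP and whose axes are the flange's). Camera axes: x right, y down, z forward; pixel columns grow to the right and rows downward; lengths in m; the calibration is good to about 2 mm. A picture is of the moment at which its call begins: read the wrist's pose just before it.
- job.finish_job(): hands the job in; it is judged then, once.
The state is a dict: "t": time; "qpos": joint angles; "qvel": joint speeds; "effort": joint torques, N m; "tcp_pos": TCP position; "tool_rot": TCP orientation; "force": force on the tool from outside, world axes, zero at the start; "moment": the same for the moment, N m; "opening": finger opening in m; "grip_force": force on a finger pad.
Only numpy, scipy, OpenCV 4.12 (cv2) and the standard library are available. Lean on these libraries where they do the work, as an engineer would, in place of code of your own. Each camera call takes 0.05 s, during which the arm holds its last target. There are 200 camera calls.

## Task

Drop the blue and the green glaze rod, one at a time, fully down into the two pockets of the metal sample carrier (either rod in either pocket). Then take the carrier by its black grip, lower it through the slot in the lid of the colour reader until its red line is level with the top of the lid, and finish while still holding it there, still and upright and not pressing hard on the slot. Leave the brown rod in the rack and the other things on the bench where they are.

Things in the scene. Friction and masses are not known exactly. Their poses are not given: they have to be found in the camera images.
- rod_blue: blue glaze rod: fired clay, 16 mm diameter, 80 mm long, 40 g; lower 46 mm and top 3 mm blue, between them bare pale clay; foot chamfered. Starts upright in a 19 mm square hole of the rack (18 mm deep, its floor 12 mm above the table); which hole varies. Origin: centre of its underside; z up along the rod.
- rod_green: green glaze rod: fired clay, 16 mm diameter, 80 mm long, 40 g; lower 46 mm and top 3 mm green, between them bare pale clay; foot chamfered. Starts upright in a 19 mm square hole of the rack (18 mm deep, its floor 12 mm above the table); which hole varies. Origin: centre of its underside; z up along the rod.
- rod_brown: brown glaze rod: fired clay, 16 mm diameter, 80 mm long, 40 g; lower 46 mm and top 3 mm brown, between them bare pale clay; foot chamfered. Starts upright in a 19 mm square hole of the rack (18 mm deep, its floor 12 mm above the table); which hole varies. Origin: centre of its underside; z up along the rod. Not needed: leave it there.
- rack: Fixed wooden block, 50 (x) x 180 (y) x 30 mm high, with three holes in a row along its y, 55 mm apart. Origin: centre of its underside.
- carrier: Loose aluminium sample carrier, about 0.3 kg, standing upright in the cradle. Blade 28 mm thick (its x), 96 mm wide (its y), 60 mm high, lowest 6 mm reduced to 23 x 91 mm as a lead-in; two pockets open at its top at y = +32 and -32 mm, black grip in the middle between them. A red line runs round the blade 52 mm above its underside. Origin: centre of its underside, z up.
- pocket_a (a point): Centre of the floor of the carrier's pocket at its +y side: 18 x 18 mm wide, 40 mm deep, floor 20 mm above the carrier's underside, small windows in both faces; a seated rod sticks up 40 mm above the blade. Carrier's axes.
- pocket_b (a point): the same for the pocket at its -y side
- grip (a point): Point on the axis of the carrier's black grip, 100 mm above the carrier's underside and 15 mm below the grip's top. The grip is 12 mm thick (x), 20 mm wide (y) and rises 55 mm above the blade; pinch it across its thickness, fingers closing along x. Carrier's axes.
- cradle: Fixed low wooden tray, 60 (x) x 120 (y) x 20 mm high, that holds the carrier upright with 2 mm to spare at each face (3 mm at each end); its floor is 6 mm and its rim 20 mm above the table. Origin: centre of its underside.
- reader: Colour reader: fixed white box with a grey lid, 160 (x) x 180 (y) x 120 mm high, hollow inside down to 6 mm above the table, with viewing windows; nothing inside carries the carrier at the wanted depth. Origin: centre of its underside.
- slot (a point): Centre of the slot at the level of the lid's top, 120 mm above the table; y along the slot, x across it, z up. The slot in the 12 mm thick lid, outlined in yellow, is 30 (x) x 98 (y) mm, 2 mm more than the carrier each way (1 mm a side), with a 3 mm chamfer round its top.
- bowl: Bystander, leave it: small blue glazed bowl, 100 mm wide, 45 mm high.
- mug: Bystander, leave it: terracotta mug, 76 mm wide, 85 mm high.
- glaze_jar: Bystander, leave it: white lidded glaze jar, 70 mm wide, 90 mm high.
- clay_block: Bystander, leave it: block of pale clay, 160 x 110 x 80 mm.
- spatula: Bystander, leave it: spatula with wooden handle, 170 mm long, lying flat.
- brush_pot: Bystander, leave it: green pot with brushes, 84 mm wide, 190 mm high overall.
Mind the look-alikes: they are no part of the job. Leave any orange look-alike of the carrier alone.

How it is judged:
By the outcome, as a careful person would: the job done as asked, in the order asked, and still so for the second after the job is handed in, while the arm keeps its last pose, push and grip.
It also fails if it takes over 72 s, if anything falls off the work surface, if the arm or the gripper's body presses on something with over 40 N, if the wrist force passes 120 N, or if a joint passes its speed limit or range.

## Working session

There is one attempt and no reset: what is moved stays moved. The work goes in short steps, Python scripts to look and compute and a tool call to move; the robot and the scene stay as the last step left them, time stands still between calls to the robot, and variables do not carry over. Pictures are saved under pics/ and viewed, at most 13 in all, crops included, and the job is handed in when it is done.

Besides the shell and the picture viewer there is one more tool, called after "Request:" by a JSON object that holds its "method" and its "body", one argument or row to a line. play_rows: Moves the arm, as the interface text tells. Its arguments: {"type":"object","properties":{"moves":{"type":"array"},"grip_force":{"type":"number"}},"required":["moves"]}

```bash
mkdir -p pics; ls; cat > h.py <<'E'
import numpy as np,cv2
from station import monitor,imaging,job
from scipy.spatial.transform import Rotation as R
def cam(n):
    s=monitor.observe(); c=imaging.camera(n)
    K=np.array(c["K"]).reshape(3,3)
    if n=="wrist":
        M=np.array(c["mount"]).reshape(4,4);T=np.eye(4);T[:3,:3]=R.from_quat(s["tool_rot"]).as_matrix();T[:3,3]=s["tcp_pos"]
        C=T@M
    else:
        E=np.eye(4);E[:3,:3]=cv2.Rodrigues(np.array(c["rvec"],float))[0];E[:3,3]=np.ravel(c["tvec"]);C=np.linalg.inv(E)
    return dict(im=np.array(c["image"]),d=np.array(c["range_z"]),K=K,C=C)
def cloud(c):
    v,u=np.mgrid[0:400,0:640];d=c["d"]
    p=np.stack([(u-c["K"][0,2])/c["K"][0,0]*d,(v-c["K"][1,2])/c["K"][1,1]*d,d],-1)
    return p@c["C"][:3,:3].T+c["C"][:3,3]
def ray(c,u,v,z):
    r=c["C"][:3,:3]@np.linalg.inv(c["K"])@np.array([u,v,1.]);o=c["C"][:3,3]
    return o+r*(z-o[2])/r[2]
def proj(c,P):
    q=np.linalg.inv(c["C"])@np.append(P,1);q=c["K"]@q[:3];return q[:2]/q[2]
def save(c,n,crop=None,f=1):
    im=c["im"] if crop is None else c["im"][crop[1]:crop[3],crop[0]:crop[2]]
    cv2.imwrite("pics/"+n,cv2.resize(im[...,::-1],None,fx=f,fy=f,interpolation=cv2.INTER_CUBIC))
E
python3 - <<'E'
from h import *
import pickle
D={}
for n in("scene","side","wrist"):
    c=cam(n);D[n]=c;save(c,n+"0.png");print(n,c["C"].round(3).tolist(),c["K"].round(1).tolist())
pickle.dump(D,open("d0.pkl","wb"));print(monitor.observe())
E
```

```text
pics
scene [[0.602, 0.419, -0.679, 1.836], [0.798, -0.343, 0.495, -0.983], [-0.026, -0.84, -0.541, 1.138], [0.0, 0.0, 0.0, 1.0]] [[493.6, 0.0, 306.5], [0.0, 493.6, 195.7], [0.0, 0.0, 1.0]]
side [[0.698, -0.445, 0.561, -0.409], [-0.716, -0.426, 0.553, -0.955], [-0.007, -0.788, -0.616, 1.126], [0.0, 0.0, 0.0, 1.0]] [[498.7, 0.0, 322.0], [0.0, 498.7, 196.1], [0.0, 0.0, 1.0]]
wrist [[0.253, 0.922, 0.292, 0.091], [0.967, -0.241, -0.078, 0.648], [-0.001, 0.302, -0.953, 0.375], [0.0, 0.0, 0.0, 1.0]] [[335.3, 0.0, 318.6], [0.0, 335.3, 198.8], [0.0, 0.0, 1.0]]
{'t': 0.15, 'qpos': array([ 1.26641326e+00,  4.80692869e-01,  1.59674618e+00,  2.76115353e-05,
        1.06509562e+00, -4.65958779e-02]), 'qvel': array([-0.00050405, -0.00237468, -0.00227843, -0.00062568,  0.00052235,
        0.0022115 ]), 'effort': array([ 1.03391048e-03, -9.51144791e+01, -4.30464399e+01,  3.44445573e-05,
        8.07984819e-03, -1.94279374e-05]), 'tcp_pos': array([0.16557308, 0.62819131, 0.19491018]), 'tool_rot': array([ 1.28543618e-01,  9.91703744e-01, -4.61667914e-04, -9.41228893e-05]), 'force': array([ 0.48805705, -0.74125051, -0.21356309]), 'moment': array([ 0.00337114, -0.0079226 ,  0.01325963]), 'grip_force': 0.0, 'opening': 0.0856564501123233}
```

View pics/scene0.png

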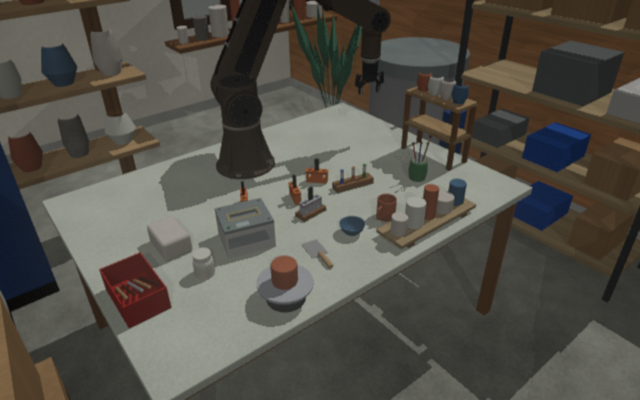

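View pics/side0.png

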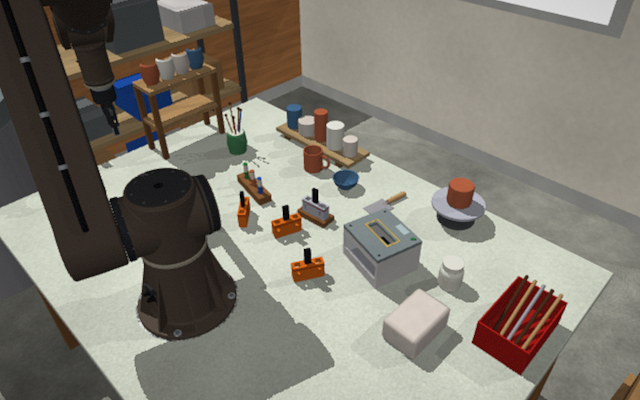

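The scene view shows the rack at (352,182), the grey carrier in its cradle at (311,207) and the reader at (245,228). Three orange look-alikes stand at (317,175), (295,190) and (244,195). In the side view the rack is at (254,186), the grey carrier at (316,207), the orange ones at (243,210), (287,224) and (308,267), and the slot at (383,233).
Candidates for the carrier in the side view: grey (316,207) and the three orange ones. I choose the grey one and check it in a close crop.

```bash
python3 - <<'E'
from h import *
import pickle
D=pickle.load(open("d0.pkl","rb"))
a=D["side"]["im"][150:290,225:425];b=D["scene"]["im"][150:260,205:385]
a=cv2.resize(a,(800,560),interpolation=cv2.INTER_CUBIC)
cv2.imwrite("pics/c1.png",a[...,::-1])
for n,bx in(("side",(225,150,425,290)),("scene",(205,150,385,260))):
    c=D[n];P=cloud(c);hs=cv2.cvtColor(c["im"],cv2.COLOR_RGB2HSV)
    sub=np.zeros((400,640),bool);sub[bx[1]:bx[3],bx[0]:bx[2]]=1
    table=sub&(abs(P[...,2])<.01);print(n,"table z",np.median(P[...,2][table]))
    # reader lid
    m=sub&(abs(P[...,2]-.12)<.006);k,l,s,ce=cv2.connectedComponentsWithStats(m.astype(np.uint8))
    i=1+s[1:,4].argmax();q=P[l==i];r=cv2.minAreaRect((q[:,:2]*1000).astype(np.float32));print("lid",r,q[:,2].mean())
    yl=(l>=0)&sub&(hs[...,0]>18)&(hs[...,0]<34)&(hs[...,1]>90)&(abs(P[...,2]-.12)<.012)
    q=P[yl];print("slot yellow",len(q),cv2.minAreaRect((q[:,:2]*1000).astype(np.float32)))
    # clusters above table
    m=sub&(P[...,2]>.015)&(P[...,2]<.2)&(P[...,0]>0)
    k,l,s,ce=cv2.connectedComponentsWithStats(m.astype(np.uint8))
    for i in range(1,k):
        if s[i,4]>40:
            q=P[l==i];print(ce[i].round(),s[i,4],np.median(c["im"][l==i],0),q.min(0).round(3),q.max(0).round(3))
E
```

```text
side table z -0.0024168539804398925
lid ((506.59588623046875, -304.73822021484375), (184.9936065673828, 164.8509063720703), 74.789794921875) 0.1179863653482905
slot yellow 128 ((508.5889892578125, -301.527099609375), (125.22893524169922, 51.422298431396484), 73.9717025756836)
[333. 158.] 981 [106.  81.  58.] [0.682 0.082 0.015] [0.925 0.248 0.087]
[254. 184.] 554 [114.   84.5  53. ] [0.422 0.165 0.015] [0.508 0.359 0.095]
[346. 178.] 327 [45. 68. 89.] [ 0.667 -0.017  0.015] [0.773 0.084 0.048]
[302. 214.] 1133 [109.  77.  31.] [ 0.342 -0.073  0.015] [0.552 0.051 0.121]
[243. 209.] 310 [121.  60.  15.] [0.293 0.116 0.015] [0.386 0.199 0.115]
[398. 196.] 42 [168.5 133.   89. ] [ 0.747 -0.169  0.015] [ 0.828 -0.144  0.025]
[382. 246.] 3973 [122. 125. 121.] [ 0.403 -0.415  0.015] [ 0.608 -0.197  0.126]
[308. 266.] 629 [121.  58.  14.] [ 0.255 -0.227  0.015] [ 0.35  -0.155  0.118]
[227. 279.] 54 [44. 37. 32.] [ 0.102 -0.058  0.015] [ 0.134 -0.004  0.063]
scene table z 0.0014693535717882344
lid ((508.2598571777344, -301.47772216796875), (183.18472290039062, 175.03433227539062), 74.77560424
[... 259 characters left out ...]
5] [0.395 0.202 0.117]
[352. 179.] 486 [87. 70. 52.] [0.424 0.168 0.015] [0.515 0.36  0.099]
[305. 200.] 700 [83.  75.  65.5] [ 0.347 -0.072  0.015] [0.559 0.056 0.126]
[245. 224.] 2697 [91. 90. 87.] [ 0.264 -0.411  0.015] [ 0.614 -0.155  0.13 ]
[380. 207.] 204 [78.  52.5 42. ] [0.687 0.136 0.018] [0.751 0.235 0.089]
[352. 224.] 342 [50. 61. 69.] [ 0.67  -0.017  0.015] [0.771 0.086 0.054]
[381. 230.] 74 [113.  104.5  85.5] [0.794 0.085 0.017] [0.838 0.131 0.043]
[208. 254.] 73 [145. 145. 136.] [ 0.565 -0.513  0.059] [ 0.613 -0.477  0.096]
[323. 255.] 41 [129. 112.  85.] [ 0.747 -0.157  0.015] [ 0.808 -0.138  0.025]
[284. 258.] 79 [129.  83.  66.] [ 0.81  -0.374  0.14 ] [ 0.856 -0.32   0.154]
```

View pics/c1.png

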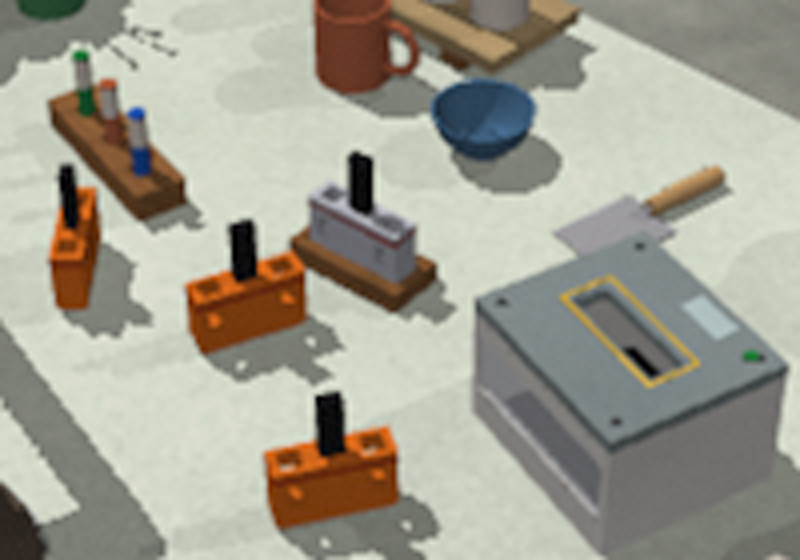

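The crop confirms it: the grey carrier with its red line stands in the wooden cradle at crop (360,230). The rods in the rack are green (83,80), brown (110,110) and blue (140,140). The slot is at crop (630,330).

```bash
cat > fit.py <<'E'
from h import *
def rect(q):
    r=cv2.minAreaRect((q[:,:2]*1000).astype(np.float32));b=cv2.boxPoints(r);e=[b[1]-b[0],b[2]-b[1]]
    L=max(e,key=np.linalg.norm);a=np.degrees(np.arctan2(L[1],L[0]))%180
    return np.round(r[0],1),sorted(np.round(r[1],1)),round(a,1)   # centre mm, sides, yaw of long side
def blobs(c,m,P,mn=4):
    k,l,s,ce=cv2.connectedComponentsWithStats(m.astype(np.uint8))
    return [(ce[i].round(1),s[i,4],P[l==i]) for i in range(1,k) if s[i,4]>=mn]
def reg(P,x0,x1,y0,y1,z0,z1):
    return (P[...,0]>x0)&(P[...,0]<x1)&(P[...,1]>y0)&(P[...,1]<y1)&(P[...,2]>z0)&(P[...,2]<z1)
E
python3 - <<'E'
from fit import *
import pickle
D=pickle.load(open("d0.pkl","rb"))
for n in("side","scene"):
    c=D[n];P=cloud(c);dz=-.0024 if n=="side" else .0015
    P=P-[0,0,dz]
    print(n)
    m=reg(P,.40,.53,.15,.38,.020,.034);q=P[m];print("rack",len(q),rect(q))
    m=reg(P,.40,.53,.15,.38,.045,.11)
    for ce,s,q in blobs(c,m,P): print("rod",ce,s,c["im"][int(ce[1]),int(ce[0])],q.mean(0).round(3),q[:,2].max())
    m=reg(P,.44,.58,-.08,.06,.030,.14)
    im=c["im"].astype(int);org=(im[...,0]-im[...,2]>45)
    for ce,s,q in blobs(c,m&~org,P,20): print("car",ce,s,q.min(0).round(3),q.max(0).round(3))
    for z0,z1,nm in((.061,.071,"top"),(.085,.125,"grip"),(.015,.025,"cradle")):
        q=P[reg(P,.44,.58,-.08,.06,z0,z1)&~(org if nm!="cradle" else False)];print(nm,len(q),rect(q) if len(q) else 0, q.mean(0).round(3))
E
```

```text
side
rack 329 (array([466.3, 262.6]), [np.float64(53.2), np.float64(189.8)], np.float32(78.4))
rod [245.9 168.9] 54 [124 118 113] [0.476 0.311 0.071] 0.09702353362202358
rod [252.6 175.8] 56 [125 119 113] [0.464 0.259 0.072] 0.0968231436595735
rod [259.5 183.1] 58 [127 121 115] [0.453 0.206 0.072] 0.09471274823104107
car [315.5 204. ] 414 [ 0.498 -0.062  0.03 ] [0.537 0.04  0.123]
top 120 (array([517.9, -10.3]), [np.float64(33.4), np.float64(101.7)], np.float32(95.1)) [ 0.517 -0.013  0.065]
grip 70 (array([518.5,  -8.5]), [np.float64(17.6), np.float64(26.2)], np.float32(92.0)) [ 0.516 -0.011  0.107]<stdin>:15: DeprecationWarning: Bitwise inversion '~' on bool is deprecated and will be removed in Python 3.16. This returns the bitwise inversion of the underlying int object and is usually not what you expect from negating a bool. Use the 'not' operator for boolean negation or ~int(x) if you really want the bitwise inversion of the underlying int.
Traceback (most recent call last):
  File "fit.py", line 3, in rect
    r=cv2.minAreaRect((q[:,:2]*1000).astype(np.float32));b=cv2.boxPoints(r);e=[b[1]-b[0],b[2]-b[1]]
cv2.error: OpenCV(4.12.0) /io/opencv/modules/imgproc/src/convhull.cpp:143: error: (-215:Assertion failed) total >= 0 && (depth == CV_32F || depth == CV_32S) in function 'convexHull'
```

View pics/wrist0.png

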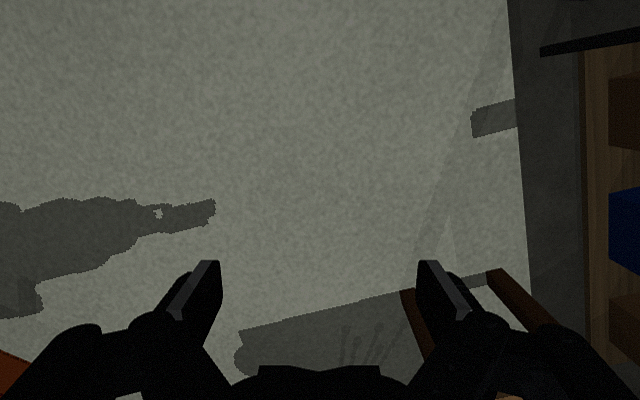

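The wrist view shows only bare table, with the fingers at (205,300) and (440,300). I'll move over the rack, with the tool's y across the row.

Request:
{"method": "play_rows", "body": {
  "moves": [
    [0, [-2.7, -2.1, -0.2], [0, 0, 0]],
    [0, [-2.7, -2.1, -0.2], [0, 0, 0]],
    [0, [-2.7, -2.1, -0.2], [0, 0, 0]],
    [0, [-2.7, -2.1, -0.2], [0, 0, 0]],
    [0, [-2.7, -2.1, -0.2], [0, 0, 0]],
    [0, [-2.7, -2.1, -0.2], [0, 0, 0]],
    [0, [-2.7, -2.1, -0.2], [0, 0, 0]],
    [0, [-2.7, -2.1, -0.2], [0, 0, 0]],
    [0, [-2.7, -2.1, -0.2], [0, 0, 0]],
    [0, [-2.7, -2.1, -0.2], [0, 0, 0]],
    [0, [-2.7, -2.1, -0.2], [0, 0, 0]],
    [0, [-2.7, -2.1, -0.2], [0, 0, 0]],
    [0, [-2.7, -2.1, -0.2], [0, 0, 0]],
    [0, [-2.7, -2.1, -0.2], [0, 0, 0]],
    [0, [0, 0, 0], [0, 0, 0.12]],
    [0, [0, 0, 0], [0, 0, 0.12]],
    [0, [0, 0, 0], [0, 0, 0.12]],
    [0, [0, 0, 0], [0, 0, 0.12]],
    [0, [0, 0, 0], [0, 0, 0.12]],
    [0, [0, 0, 0], [0, 0, 0.12]]
  ]
}}

```text
t: 1.82
tcp_pos: [0.4561, 0.2477, 0.2232]
tool_rot: [0.472, 0.881, -0.0, -0.0]
force: [0.2, 0.2, 0.2]
opening: 0.0429
grip_force: 0.0
```

Request:
{"method": "play_rows", "body": {
  "moves": [
    [0, [0, 0, 0], [0, 0, 0.12]],
    [0, [0, 0, 0], [0, 0, 0.12]],
    [0, [0, 0, 0], [0, 0, 0.12]],
    [0, [0, 0, 0], [0, 0, 0.12]],
    [0, [0, 0, 0], [0, 0, 0.12]],
    [0, [0, 0, 0], [0, 0, 0.12]],
    [0, [0, 0, 0], [0, 0, 0.08]],
    [0, [0, 0, 0], [0, 0, 0]],
    [0, [0, 0, 0], [0, 0, 0]]
  ]
}}

```text
t: 2.57
tcp_pos: [0.4561, 0.2478, 0.2233]
tool_rot: [0.775, 0.631, -0.0, -0.0]
force: [0.1, 0.0, -0.1]
opening: 0.0426
grip_force: 0.0
```

```bash
cat >> fit.py <<'E'
def tool():
    s=monitor.observe();M=R.from_quat(s["tool_rot"]).as_matrix()
    return s,M,np.degrees(np.arctan2(M[1,1],M[0,1]))
def go(x,y,z,yaw):  # cm in tool axes as they stand, then turn about tool z
    s,M,a=tool();d=M.T@(np.array([x,y,z])-s["tcp_pos"])*100
    w=(yaw-a+90)%180-90;print("GO cm",d.round(2),"turn",round(-np.radians(w),3),"tilt",M[:,2].round(4))
E
python3 - <<'E'
from fit import *
s,M,a=tool();print(s["t"],s["tcp_pos"],a,s["qpos"].round(2),s["opening"])
c=cam("wrist");save(c,"w1.png");P=cloud(c)
m=reg(P,.40,.55,.12,.42,.055,.13)
for ce,n,q in blobs(c,m,P):
    print(ce,n,c["im"][int(ce[1]),int(ce[0])],q.mean(0).round(4),q[:,2].max().round(4))
    t=q[q[:,2]>q[:,2].max()-.006];print("   top",t.mean(0).round(4),len(t))
q=P[reg(P,.40,.55,.12,.42,.022,.036)];print("rack",len(q),rect(q),np.median(q[:,2]))
q=P[abs(P[...,2])<.008];print("table",np.median(q[:,2]))
E
```

```text
2.5667 [0.45613005 0.24779168 0.22328376] -11.699868294297936 [ 0.44  0.27  1.86 -0.    1.02  0.64] 0.04264524242535026
[327.6  95.8] 269 [17 65 30] [0.4788 0.3195 0.0932] 0.0954
   top [0.4788 0.3195 0.0932] 268
[326.1 154.6] 315 [103  52  34] [0.4671 0.2676 0.0882] 0.0954
   top [0.4672 0.2661 0.0933] 235
[325.2 207.5] 360 [10 33 93] [0.4559 0.2149 0.0851] 0.0953
   top [0.4556 0.2126 0.0931] 216
rack 6170 (array([467.1, 265.7]), [np.float64(50.1), np.float64(179.9)], np.float32(77.8)) 0.03125229787650499
table 0.0012790722471724414
```

View pics/w1.png

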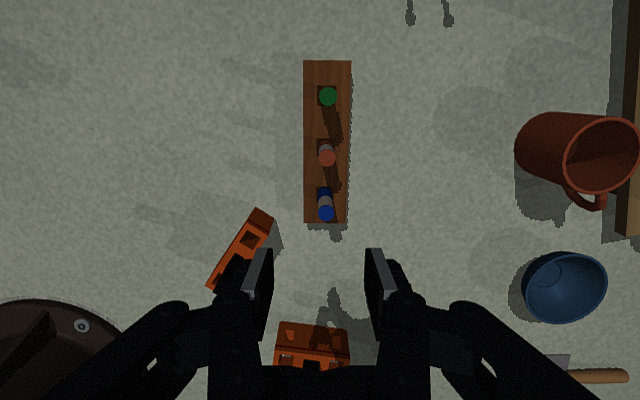

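The rods stand in the rack: green (327,96), brown (326,155) and blue (325,208). The rack's sizes fit: 50 x 180 mm, and 55 mm between holes. Next I'll grasp blue.

Request:
{"method": "play_rows", "body": {
  "moves": [
    [0, [-1.75, 0.33, 1.5], [0, 0, 0.009]],
    [0, [-1.75, 0.33, 1.5], [0, 0, 0]],
    [0, [0, 0, 3], [0, 0, 0]],
    [0, [0, 0, 3], [0, 0, 0]],
    [0, [0, 0, 3], [0, 0, 0]],
    [0, [0, 0, 3], [0, 0, 0]],
    [0, [0, 0, 1.6], [0, 0, 0]],
    [0, [0, 0, 0], [0, 0, 0]],
    [-1, [0, 0, 0], [0, 0, 0]],
    [-1, [0, 0, 0], [0, 0, 0]],
    [-1, [0, 0, 0], [0, 0, 0]],
    [-1, [0, 0, 0], [0, 0, 0]],
    [-1, [0, 0, 0], [0, 0, 0]],
    [-1, [0, 0, 0], [0, 0, 0]]
  ],
  "grip_force": 40
}}

```text
t: 3.78
tcp_pos: [0.4557, 0.2124, 0.058]
tool_rot: [0.779, 0.627, 0.001, 0.0]
force: [-0.5, 0.6, -0.5]
opening: -0.0001
grip_force: 0.0
```

```bash
python3 - <<'E'
from fit import *
s,M,a=tool();print(s["opening"],s["grip_force"],a)
c=cam("wrist");e=cam("side")
im=np.hstack([c["im"][100:400,120:520],cv2.resize(e["im"][150:210,220:300],(400,300),interpolation=cv2.INTER_CUBIC)])
cv2.imwrite("pics/w2.png",im[...,::-1])
E
```

```text
-8.022307361124754e-05 0.0 -12.365257557356056
```

View pics/w2.png

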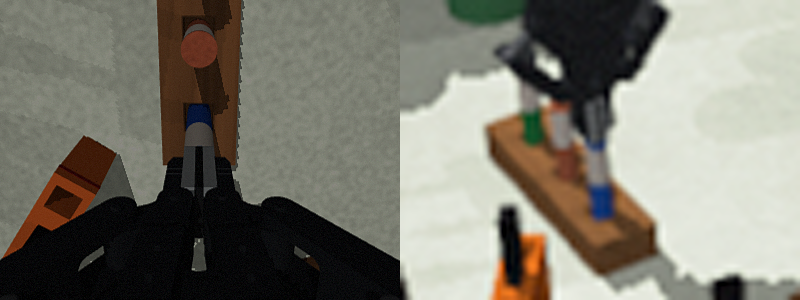

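```bash
python3 - <<'E'
from fit import *
c=cam("wrist");s,M,a=tool()
for z in(.03,.058,.077,.092):print(z,proj(c,[.4556,.2123,z]).round(),"tcp axis",proj(c,s["tcp_pos"]*[1,1,0]+[0,0,z]).round())
e=cam("side");f=cam("scene")
for k,n in((c,"w"),(e,"side"),(f,"scene")):
    P=cloud(k);q=P[reg(P,.44,.475,.19,.235,.034,.06)];print(n,len(q),q.mean(0).round(4) if len(q) else 0,q.min(0).round(4),q.max(0).round(4))
A=cv2.resize(c["im"][190:310,250:390],None,fx=4,fy=4,interpolation=cv2.INTER_CUBIC)
cv2.imwrite("pics/w3.png",A[...,::-1])
E
```

```text
0.03 [319. 216.] tcp axis [319. 216.]
0.058 [319. 233.] tcp axis [319. 233.]
0.077 [319. 247.] tcp axis [319. 247.]
0.092 [319. 261.] tcp axis [319. 261.]
w 356 [0.4568 0.218  0.0477] [0.4479 0.2106 0.0341] [0.4633 0.2203 0.0599]
side 29 [0.4528 0.2055 0.0474] [0.4448 0.1987 0.034 ] [0.4627 0.2191 0.0592]
scene 21 [0.4615 0.2116 0.0466] [0.4467 0.2015 0.0351] [0.4744 0.2324 0.0562]
```

View pics/w3.png

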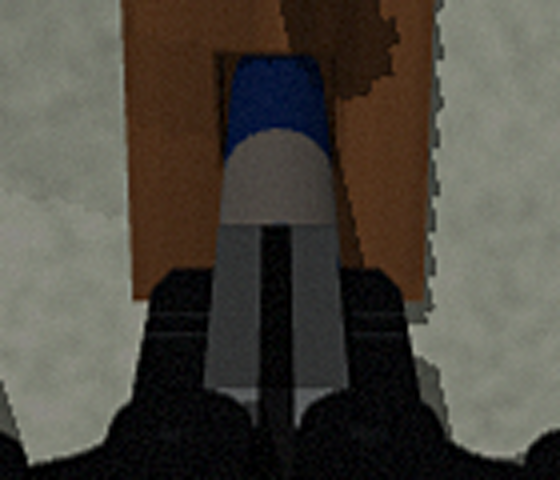

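The fingertips end at row 246, on top of the rod rather than around it. I'll measure the real fingertip position in the tool frame from depth.

```bash
python3 - <<'E'
from fit import *
s,M,a=tool();print(s["t"],s["tcp_pos"],s["force"].round(2),s["opening"])
c=cam("wrist");P=cloud(c);T=(P-s["tcp_pos"])@M
m=np.zeros((400,640),bool);m[240:400,285:355]=1
for v in range(236,300,6): print(v,[ (T[v,u]*1000).round(0).tolist() for u in (305,319,334)])
for k in("side","scene"):
    e=cam(k);P=cloud(e);m=(P[...,2]>.06)&(np.hypot(P[...,0]-s["tcp_pos"][0],P[...,1]-s["tcp_pos"][1])<.03)&(P[...,2]<.3);dk=e["im"].max(-1)<60
    q=P[m&dk];print(k,len(q),np.percentile(q[:,2],[0,2,10,50]).round(4))
import pickle
D=pickle.load(open("d0.pkl","rb"));c=D["wrist"];P=cloud(c);st=np.array([.16557,.62819,.19491])
Ms=R.from_quat([.12854,.9917,-.00046,-.00009]).as_matrix();T=(P-st)@Ms
q=T[(T[...,2]<.02)&(T[...,2]>-.2)&(abs(T[...,1])<.06)];print("start tips z",np.percentile(q[:,2],[90,99,100]))
E
```

```text
4.0333 [0.45539748 0.21228565 0.05749805] [-0.27  0.27 -0.05] -0.000325664610603668
236 [[-14.0, -9.0, 26.0], [8.0, 0.0, -22.0], [-14.0, 10.0, 26.0]]
242 [[1.0, -7.0, -16.0], [7.0, 0.0, -29.0], [-18.0, 10.0, 26.0]]
248 [[12.0, -6.0, -44.0], [12.0, 0.0, -44.0], [3.0, 8.0, -26.0]]
254 [[12.0, -6.0, -50.0], [11.0, 0.0, -49.0], [4.0, 7.0, -34.0]]
260 [[12.0, -6.0, -55.0], [12.0, 0.0, -56.0], [12.0, 6.0, -55.0]]
266 [[11.0, -6.0, -59.0], [11.0, 0.0, -59.0], [11.0, 6.0, -60.0]]
272 [[11.0, -5.0, -64.0], [11.0, 0.0, -64.0], [12.0, 6.0, -65.0]]
278 [[11.0, -5.0, -68.0], [11.0, 0.0, -69.0], [12.0, 6.0, -70.0]]
284 [[11.0, -5.0, -72.0], [12.0, 0.0, -73.0], [12.0, 5.0, -74.0]]
290 [[13.0, -5.0, -80.0], [9.0, 0.0, -74.0], [12.0, 5.0, -78.0]]
296 [[12.0, -5.0, -81.0], [8.0, 0.0, -75.0], [13.0, 5.0, -83.0]]
side 247 [0.1016 0.1145 0.1347 0.1697]
scene 138 [0.1002 0.1054 0.1258 0.1765]
start tips z [-0.07163104 -0.05473685 -0.04948972]
```

All three views agree: the real fingertips end about 42 mm behind the reported TCP (closed tips at z≈0.100 with the TCP at 0.058). There was no contact and the rod is untouched. From here on I'll plan with the measured tip offset of about 43 mm, open again, and go 4.4 cm lower.

Request:
{"method": "play_rows", "body": {
  "moves": [
    [0, [0, 0, 0], [0, 0, 0]],
    [0, [0, 0, 0], [0, 0, 0]],
    [0, [0, 0, 0], [0, 0, 0]],
    [0, [0, 0, 0], [0, 0, 0]],
    [0, [0, 0, 2.2], [0, 0, 0]],
    [0, [0, 0, 2.2], [0, 0, 0]],
    [0, [0, 0, 0], [0, 0, 0]],
    [-1, [0, 0, 0], [0, 0, 0]],
    [-1, [0, 0, 0], [0, 0, 0]],
    [-1, [0, 0, 0], [0, 0, 0]],
    [-1, [0, 0, 0], [0, 0, 0]],
    [-1, [0, 0, 0], [0, 0, 0]]
  ],
  "grip_force": 40
}}

```text
t: 5.18
tcp_pos: [0.4559, 0.2125, 0.0142]
tool_rot: [0.779, 0.627, 0.001, 0.0]
force: [0.2, -0.1, 5.4]
opening: 0.015
grip_force: 39.2
```

Rod gripped (15 mm). Lift and move to look at the carrier.

Request:
{"method": "play_rows", "body": {
  "moves": [
    [-1, [0, 0, -1], [0, 0, 0]],
    [-1, [0, 0, -3.5], [0, 0, 0]],
    [-1, [0, 0, -3.5], [0, 0, 0]],
    [-1, [0, 0, -3.5], [0, 0, 0]],
    [-1, [0, 0, -3.5], [0, 0, 0]],
    [-1, [0, 0, -3.5], [0, 0, 0]],
    [-1, [-2.72, 1.22, 0], [0, 0, 0]],
    [-1, [-2.72, 1.22, 0], [0, 0, 0]],
    [-1, [-2.72, 1.22, 0], [0, 0, 0]],
    [-1, [-2.72, 1.22, 0], [0, 0, 0]],
    [-1, [-2.72, 1.22, 0], [0, 0, 0]],
    [-1, [-2.72, 1.22, 0], [0, 0, 0]],
    [-1, [-2.72, 1.22, 0], [0, 0, 0]],
    [-1, [-2.72, 1.22, 0], [0, 0, 0]],
    [-1, [-2.72, 1.22, 0], [0, 0, 0]],
    [-1, [-2.72, 1.22, 0], [0, 0, 0]],
    [-1, [0, 0, 0], [0, 0, -0.09]],
    [-1, [0, 0, 0], [0, 0, -0.09]],
    [-1, [0, 0, 0], [0, 0, -0.09]],
    [-1, [0, 0, 0], [0, 0, 0]]
  ]
}}

```text
t: 6.85
tcp_pos: [0.5159, -0.0798, 0.1992]
tool_rot: [0.686, 0.727, 0.0, 0.0]
force: [-0.1, 0.4, 0.1]
opening: 0.0147
grip_force: 39.5
```

```bash
python3 - <<'E'
from fit import *
s,M,a=tool();print(s["t"],s["tcp_pos"].round(4),a,s["opening"],s["grip_force"],s["force"].round(1))
c=cam("wrist");save(c,"w4.png");P=cloud(c)
T=(P-s["tcp_pos"])@M
im=c["im"].astype(int)
org=(im[...,0]-im[...,2]>35)
top=reg(P,.46,.58,-.09,.06,.061,.072)&~org
for ce,n,q in blobs(c,top,P,20): print("top",ce,n,rect(q),q[:,2].mean())
q=P[reg(P,.46,.58,-.09,.06,.055,.08)&~org];
print("blade rect",rect(P[top]))
g=reg(P,.46,.58,-.06,.04,.10,.135);
for ce,n,q in blobs(c,g,P,20): print("grip",ce,n,rect(q[q[:,2]>q[:,2].max()-.006]),q[:,2].max())
q=P[reg(P,.46,.58,-.09,.07,.014,.026)];print("cradle",rect(q))
# rod in tool frame
rb=(abs(T[...,1])<.03)&(T[...,2]<.03)&(T[...,2]>-.045)&(abs(T[...,0])<.03)
q=T[rb];print("rod",len(q),q.mean(0).round(4),q.max(0).round(4))
for z in np.arange(-.04,.01,.01):
    k=q[abs(q[:,2]-z)<.005]
    if len(k): print(round(z,3),len(k),k[:,1].min().round(4),k[:,1].max().round(4),k[:,0].max().round(4))
E
```

```text
6.85 [ 0.5159 -0.0798  0.1992] 3.3300023791727864 0.014749259444248762 39.481927044689655 [-0.1  0.4  0.1]
top [327.   92.9] 2275 (array([519.1,  -5.5]), [np.float64(28.2), np.float64(95.9)], np.float32(95.2)) 0.06719807909346126
blade rect (array([519.1,  -5.5]), [np.float64(28.2), np.float64(95.9)], np.float32(95.2))
grip [329.1  97.5] 465 (array([519.1,  -5.7]), [np.float64(11.8), np.float64(19.8)], np.float32(94.2)) 0.12454785450749511
cradle (array([518. ,  -5.9]), [np.float64(55.4), np.float64(120.4)], np.float32(95.1))
rod 1206 [ 0.0065  0.     -0.0288] [ 0.0122  0.0198 -0.0025]
-0.04 487 -0.0196 0.0198 0.0122
-0.03 270 -0.008 0.0078 0.0081
-0.02 224 -0.0079 0.0079 0.0081
-0.01 192 -0.0079 0.0079 0.008
0.0 33 -0.0078 0.0076 0.0075
```

View pics/w4.png

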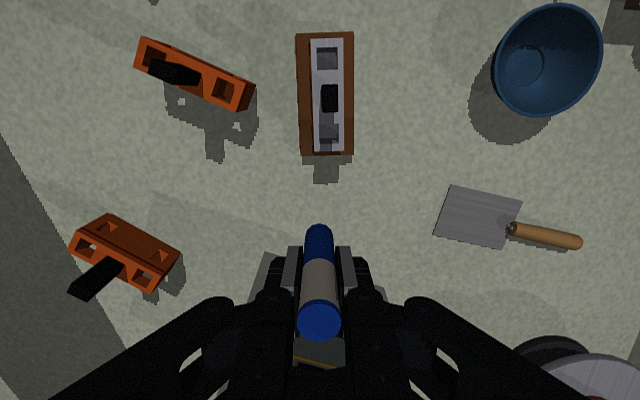

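Here the grey carrier is at (327,93) with its grip at (329,98). Its sizes fit (28 x 96 mm). The blue rod is held centred and upright at (320,280). I'll go above the +y pocket.

Request:
{"method": "play_rows", "body": {
  "moves": [
    [-1, [2.65, 0.16, 0], [0, 0, -0.031]],
    [-1, [2.65, 0.16, 0], [0, 0, 0]],
    [-1, [2.65, 0.16, 0], [0, 0, 0]],
    [-1, [2.65, 0.16, 0], [0, 0, 0]],
    [-1, [0, 0, 3.6], [0, 0, 0]],
    [-1, [0, 0, 3.6], [0, 0, 0]],
    [-1, [0, 0, 3.6], [0, 0, 0]],
    [-1, [0, 0, 0], [0, 0, 0]],
    [-1, [0, 0, 0], [0, 0, 0]]
  ]
}}

```text
t: 7.65
tcp_pos: [0.5132, 0.0268, 0.09]
tool_rot: [0.677, 0.736, -0.001, -0.001]
force: [-0.7, 1.0, 0.3]
opening: 0.0151
grip_force: 39.4
```

```bash
python3 - <<'E'
from fit import *
s,M,a=tool();print(s["t"],s["tcp_pos"].round(4),a)
c=cam("wrist");save(c,"w5.png",(240,140,400,300),4);P=cloud(c)
go(.5163,.0264,.03,5.1)
im=c["im"].astype(int);org=(im[...,0]-im[...,2]>35)
q=P[reg(P,.47,.57,-.09,.09,.063,.0705)&~org];print(len(q),rect(q))
T=(P-s["tcp_pos"])@M
q=T[(abs(T[...,1])<.012)&(T[...,2]<.0)&(T[...,2]>-.035)&(abs(T[...,0])<.012)];print("rod",q[:,1].min(),q[:,1].max(),q[:,0].max())
E
```

```text
7.65 [0.5132 0.0268 0.09  ] 4.757897895675451
GO cm [-0.04  0.16  6.15] turn -0.006 tilt [-2.e-04 -0.e+00 -1.e+00]
1134 (array([516.8,  23.5]), [np.float64(28.0), np.float64(38.8)], np.float32(95.1))
rod -0.008064587697866025 0.007904478098979085 0.008105768447727766
```

View pics/w5.png

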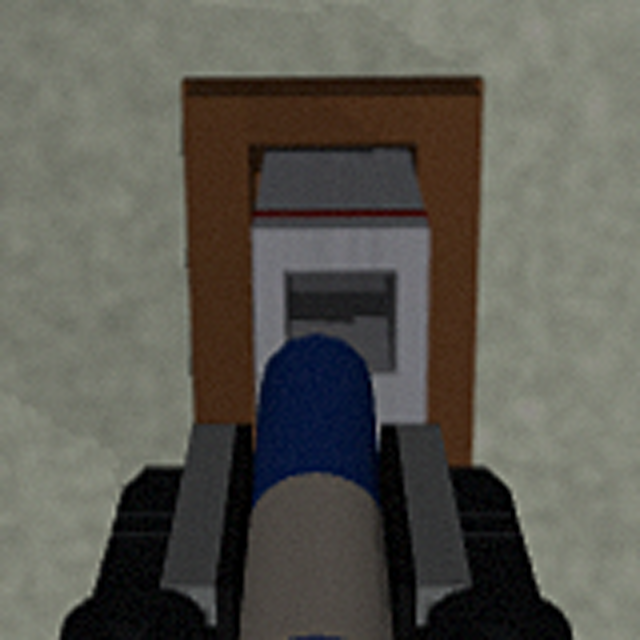

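The pocket is at crop (341,320) and the rod's foot is at (318,345), so the rod is about 3–4 mm short along tool y. The arm may still be settling, so I'll re-measure.

Request:
{"method": "play_rows", "body": {
  "moves": [
    [-1, [0, 0, 0], [0, 0, 0]],
    [-1, [0, 0, 0], [0, 0, 0]],
    [-1, [0, 0, 0], [0, 0, 0]]
  ]
}}

```text
t: 7.95
tcp_pos: [0.5156, 0.0265, 0.0921]
tool_rot: [0.677, 0.736, 0.001, 0.001]
force: [0.4, -0.1, -0.5]
opening: 0.0148
grip_force: 39.4
```

```bash
cat >> fit.py <<'E'
def pocket(sgn,z=.067):
    # pocket rim mask: dark blob centre on blade top, by ray cast; returns tool-frame offset
    pass
E
python3 - <<'E'
from fit import *
for i in range(4):
    s,M,a=tool();c=cam("wrist");P=cloud(c)
    im=c["im"].astype(int);org=(im[...,0]-im[...,2]>35)
    q=P[reg(P,.47,.57,-.09,.09,.0635,.0705)&~org]
    r=rect(q);T=(q-s["tcp_pos"])@M
    print(s["t"],s["tcp_pos"].round(4),round(a,2),s["qvel"].round(3),r,T.min(0).round(4),T.max(0).round(4))
go(.5163,.0264,.03,5.1)
E
```

```text
7.95 [0.5156 0.0265 0.0921] 4.84 [ 0.001  0.008  0.006 -0.    -0.004 -0.003] (array([516.8,  22.6]), [np.float64(28.0), np.float64(40.7)], np.float32(95.8)) [-0.0246 -0.0132  0.0228] [0.0162 0.0151 0.0286]
8.0 [0.5153 0.0265 0.0918] 4.84 [ 0.001  0.007  0.007 -0.    -0.005 -0.002] (array([516.9,  22.8]), [np.float64(28.1), np.float64(40.1)], np.float32(95.1)) [-0.0239 -0.0129  0.0226] [0.0163 0.0152 0.0283]
8.05 [0.5151 0.0265 0.0915] 4.85 [ 0.     0.009  0.007  0.002 -0.005  0.001] (array([516.8,  22.8]), [np.float64(28.1), np.float64(40.2)], np.float32(95.7)) [-0.0242 -0.0127  0.0221] [0.0162 0.0155 0.028 ]
8.1 [0.5149 0.0265 0.0912] 4.85 [-0.     0.01   0.004  0.002 -0.003 -0.001] (array([516.9,  22.9]), [np.float64(27.9), np.float64(39.9)], np.float32(95.0)) [-0.0238 -0.0123  0.022 ] [0.0162 0.0156 0.0277]
GO cm [-0.03  0.15  6.1 ] turn -0.004 tilt [ 9.e-04 -0.e+00 -1.e+00]
```

The arm swings slowly by 1–2 mm after fast descents, so I'll move gently. Nudge +1.4 mm along y, let it settle and check.

Request:
{"method": "play_rows", "body": {
  "moves": [
    [-1, [0, 0.14, 0], [0, 0, 0]],
    [-1, [0, 0, 0.5], [0, 0, 0]],
    [-1, [0, 0, 0.5], [0, 0, 0]],
    [-1, [0, 0, 0], [0, 0, 0]],
    [-1, [0, 0, 0], [0, 0, 0]],
    [-1, [0, 0, 0], [0, 0, 0]],
    [-1, [0, 0, 0], [0, 0, 0]],
    [-1, [0, 0, 0], [0, 0, 0]]
  ]
}}

```text
t: 8.82
tcp_pos: [0.5159, 0.0267, 0.0805]
tool_rot: [0.676, 0.737, 0.0, 0.0]
force: [-0.0, 0.5, -1.2]
opening: 0.0151
grip_force: 39.4
```

```bash
python3 - <<'E'
from fit import *
for i in range(4):
    s,M,a=tool();c=cam("wrist");P=cloud(c)
    im=c["im"].astype(int);org=(im[...,0]-im[...,2]>35)
    q=P[reg(P,.47,.57,-.09,.09,.0635,.0705)&~org]
    T=(q-s["tcp_pos"])@M
    print(s["t"],s["tcp_pos"].round(4),round(a,2),T.min(0).round(4),T.max(0).round(4))
go(.5165,.0266,.03,5.1)
E
```

```text
8.8167 [0.5159 0.0267 0.0805] 4.87 [-0.0183 -0.0134  0.0112] [0.0161 0.0147 0.0169]
8.8667 [0.5159 0.0267 0.0805] 4.87 [-0.0187 -0.0134  0.0112] [0.0161 0.0147 0.0169]
8.9167 [0.5159 0.0267 0.0805] 4.87 [-0.0185 -0.0134  0.0113] [0.016  0.0148 0.0169]
8.9667 [0.5159 0.0267 0.0805] 4.87 [-0.0185 -0.0134  0.0111] [0.0161 0.0148 0.017 ]
GO cm [-0.02  0.06  5.05] turn -0.004 tilt [ 2.e-04 -0.e+00 -1.e+00]
```

Request:
{"method": "play_rows", "body": {
  "moves": [
    [-1, [0, 0.06, 0], [0, 0, 0]],
    [-1, [0, 0, 0.5], [0, 0, 0]],
    [-1, [0, 0, 0.5], [0, 0, 0]],
    [-1, [0, 0, 0.5], [0, 0, 0]],
    [-1, [0, 0, 0.5], [0, 0, 0]],
    [-1, [0, 0, 0.5], [0, 0, 0]],
    [-1, [0, 0, 0], [0, 0, 0]]
  ]
}}

```text
t: 9.6
tcp_pos: [0.5157, 0.0267, 0.0542]
tool_rot: [0.676, 0.737, -0.001, -0.001]
force: [-0.2, -0.3, -0.4]
opening: 0.0147
grip_force: 39.4
```

Bottom is about 14 mm inside the pocket with no force. Continue.

Request:
{"method": "play_rows", "body": {
  "moves": [
    [-1, [0, 0, 0.5], [0, 0, 0]],
    [-1, [0, 0, 0.5], [0, 0, 0]],
    [-1, [0, 0, 0.5], [0, 0, 0]],
    [-1, [0, 0, 0.5], [0, 0, 0]],
    [-1, [0, 0, 0.3], [0, 0, 0]],
    [-1, [0, 0, 0], [0, 0, 0]],
    [-1, [0, 0, 0], [0, 0, 0]],
    [-1, [0, 0, 0], [0, 0, 0]]
  ]
}}

```text
t: 10.27
tcp_pos: [0.5165, 0.0268, 0.0325]
tool_rot: [0.676, 0.737, 0.0, 0.0]
force: [-0.8, 0.1, -0.9]
opening: 0.0148
grip_force: 39.4
```

Request:
{"method": "play_rows", "body": {
  "moves": [
    [-1, [0, 0, 0.3], [0, 0, 0]],
    [-1, [0, 0, 0], [0, 0, 0]],
    [0, [0, 0, 0], [0, 0, 0]],
    [0, [0, 0, 0], [0, 0, 0]],
    [0, [0, 0, 0], [0, 0, 0]],
    [0, [0, 0, 0], [0, 0, 0]],
    [0, [0, 0, -2], [0, 0, 0]],
    [0, [0, 0, -3], [0, 0, 0]],
    [0, [0, 0, -3.5], [0, 0, 0]],
    [0, [0, 0, -3.5], [0, 0, 0]],
    [0, [0, 0, -3], [0, 0, 0]],
    [0, [0, 0, -1.5], [0, 0, 0]],
    [0, [0, 0, 0], [0, 0, 0]]
  ]
}}

```text
t: 11.35
tcp_pos: [0.5185, 0.0268, 0.198]
tool_rot: [0.676, 0.737, 0.002, 0.002]
force: [1.7, -0.2, -0.4]
opening: 0.0427
grip_force: 0.0
```

```bash
python3 - <<'E'
from fit import *
s,M,a=tool();print(s["t"],s["tcp_pos"].round(4),a)
c=cam("wrist");P=cloud(c)
q=P[reg(P,.49,.54,.01,.045,.09,.125)];print("rod",len(q),q.mean(0).round(4),q.max(0).round(4))
go(.4787,.3194,.2,-12.2)
E
```

```text
11.35 [0.5185 0.0268 0.198 ] 4.872723219209451
rod 360 [0.5169 0.0281 0.1052] [0.5245 0.0346 0.1091]
GO cm [29.49 -1.38 -0.42] turn 0.298 tilt [ 0.0034 -0.     -1.    ]
```

Blue is seated (top at z≈0.106). Next, green.

Request:
{"method": "play_rows", "body": {
  "moves": [
    [0, [3.28, -0.14, 0], [0, 0, 0]],
    [0, [3.28, -0.14, 0], [0, 0, 0]],
    [0, [3.28, -0.14, 0], [0, 0, 0]],
    [0, [3.28, -0.14, 0], [0, 0, 0]],
    [0, [3.28, -0.14, 0], [0, 0, 0]],
    [0, [3.28, -0.14, 0], [0, 0, 0]],
    [0, [3.28, -0.14, 0], [0, 0, 0]],
    [0, [3.28, -0.14, 0], [0, 0, 0]],
    [0, [3.28, -0.14, 0], [0, 0, 0]],
    [0, [0, 0, 1], [0, 0, 0.1]],
    [0, [0, 0, 1], [0, 0, 0.1]],
    [0, [0, 0, 1], [0, 0, 0.1]],
    [0, [0, 0, 2], [0, 0, 0]],
    [0, [0, 0, 2], [0, 0, 0]],
    [0, [0, 0, 2], [0, 0, 0]],
    [0, [0, 0, 0], [0, 0, 0]],
    [0, [0, 0, 0], [0, 0, 0]],
    [0, [0, 0, 0], [0, 0, 0]]
  ]
}}

```text
t: 12.9
tcp_pos: [0.4788, 0.3198, 0.1045]
tool_rot: [0.779, 0.627, -0.0, -0.0]
force: [0.5, 0.1, 0.7]
opening: 0.0429
grip_force: 0.0
```

```bash
python3 - <<'E'
from fit import *
s,M,a=tool();print(s["t"],s["tcp_pos"].round(4),a)
c=cam("wrist");P=cloud(c);T=(P-s["tcp_pos"])@M
im=c["im"].astype(int)
m=reg(P,.44,.52,.28,.36,.085,.1)&(im[...,1]>im[...,0]+10)
for ce,n,q in blobs(c,m,P,8): print(ce,n,q.mean(0).round(4),q.max(0).round(4))
go(.4787,.3194,.014,-12.2)
E
```

```text
12.9 [0.4788 0.3198 0.1045] -12.317868088755748
[319.3 225.2] 518 [0.4791 0.3198 0.0932] [0.4869 0.3277 0.0949]
GO cm [-0.08 -0.04  9.11] turn -0.002 tilt [ 6.e-04  3.e-04 -1.e+00]
```

Request:
{"method": "play_rows", "body": {
  "moves": [
    [0, [0, 0, 2], [0, 0, 0]],
    [0, [0, 0, 2], [0, 0, 0]],
    [0, [0, 0, 2], [0, 0, 0]],
    [0, [0, 0, 2], [0, 0, 0]],
    [0, [0, 0, 1], [0, 0, 0]],
    [0, [0, 0, 0], [0, 0, 0]],
    [0, [0, 0, 0], [0, 0, 0]],
    [-1, [0, 0, 0], [0, 0, 0]],
    [-1, [0, 0, 0], [0, 0, 0]],
    [-1, [0, 0, 0], [0, 0, 0]],
    [-1, [0, 0, 0], [0, 0, 0]],
    [-1, [0, 0, 0], [0, 0, 0]],
    [-1, [0, 0, -1], [0, 0, 0]],
    [-1, [0, 0, -3], [0, 0, 0]],
    [-1, [0, 0, -3.5], [0, 0, 0]],
    [-1, [0, 0, -3.5], [0, 0, 0]],
    [-1, [0, 0, -3.5], [0, 0, 0]],
    [-1, [0, 0, -3], [0, 0, 0]],
    [-1, [0, 0, -1], [0, 0, 0]],
    [-1, [0, 0, 0], [0, 0, 0]]
  ]
}}

```text
t: 14.62
tcp_pos: [0.4804, 0.3208, 0.2035]
tool_rot: [0.779, 0.627, 0.003, 0.0]
force: [-0.0, -0.4, 0.2]
opening: 0.0149
grip_force: 39.1
```

```bash
python3 - <<'E'
from fit import *
s,M,a=tool();print(s["t"],s["tcp_pos"].round(4),a,s["opening"])
c=cam("wrist");P=cloud(c);T=(P-s["tcp_pos"])@M
q=T[(abs(T[...,1])<.012)&(T[...,2]<.02)&(T[...,2]>-.035)&(abs(T[...,0])<.012)];print("rod",q.min(0),q.max(0))
go(.5220,-.0370,.2,5.1)
E
```

```text
14.6167 [0.4804 0.3208 0.2035] -12.314575204546951 0.014898364021750668
rod [-0.00077228 -0.00814642 -0.03493268] [ 0.00748639  0.00769054 -0.00070539]
GO cm [-33.99  11.78   0.09] turn -0.304 tilt [ 0.0028  0.0016 -1.    ]
```

Request:
{"method": "play_rows", "body": {
  "moves": [
    [-1, [-3.08, 1.075, 0], [0, 0, 0]],
    [-1, [-3.08, 1.075, 0], [0, 0, 0]],
    [-1, [-3.08, 1.075, 0], [0, 0, 0]],
    [-1, [-3.08, 1.075, 0], [0, 0, 0]],
    [-1, [-3.08, 1.075, 0], [0, 0, 0]],
    [-1, [-3.08, 1.075, 0], [0, 0, 0]],
    [-1, [-3.08, 1.075, 0], [0, 0, 0]],
    [-1, [-3.08, 1.075, 0], [0, 0, 0]],
    [-1, [-3.08, 1.075, 0], [0, 0, 0]],
    [-1, [-3.08, 1.075, 0], [0, 0, 0]],
    [-1, [-3.08, 1.075, 0], [0, 0, 0]],
    [-1, [0, 0, 0], [0, 0, -0.1015]],
    [-1, [0, 0, 0], [0, 0, -0.1015]],
    [-1, [0, 0, 0], [0, 0, -0.1015]]
  ]
}}

```text
t: 15.83
tcp_pos: [0.5209, -0.0371, 0.1979]
tool_rot: [0.674, 0.739, -0.001, -0.001]
force: [0.2, 0.4, -0.5]
opening: 0.0149
grip_force: 39.1
```

Request:
{"method": "play_rows", "body": {
  "moves": [
    [-1, [0, 0, 2], [0, 0, 0]],
    [-1, [0, 0, 2], [0, 0, 0]],
    [-1, [0, 0, 2], [0, 0, 0]],
    [-1, [0, 0, 2], [0, 0, 0]],
    [-1, [0, 0, 2], [0, 0, 0]],
    [-1, [0, 0, 1], [0, 0, 0]],
    [-1, [0, 0, 0.5], [0, 0, 0]],
    [-1, [0, 0, 0], [0, 0, 0]],
    [-1, [0, 0, 0], [0, 0, 0]],
    [-1, [0, 0, 0], [0, 0, 0]],
    [-1, [0, 0, 0], [0, 0, 0]],
    [-1, [0, 0, 0], [0, 0, 0]],
    [-1, [0, 0, 0], [0, 0, 0]],
    [-1, [0, 0, 0], [0, 0, 0]]
  ]
}}

```text
t: 17.0
tcp_pos: [0.5223, -0.0364, 0.0848]
tool_rot: [0.675, 0.738, 0.0, 0.0]
force: [-0.0, 0.4, 0.7]
opening: 0.0148
grip_force: 39.2
```

```bash
python3 - <<'E'
from fit import *
for i in range(3):
    s,M,a=tool();print(s["t"],s["tcp_pos"].round(4),a,s["qvel"].round(3)); c=cam("wrist")
P=cloud(c);im=c["im"].astype(int);org=(im[...,0]-im[...,2]>35)
q=P[reg(P,.47,.57,-.09,.09,.0635,.0705)&~org];print(len(q),rect(q))
q=P[reg(P,.47,.57,-.04,.06,.101,.112)];print("blue",len(q),rect(q),q.mean(0))
q=P[reg(P,.47,.57,-.04,.012,.114,.13)];print("grip",len(q),rect(q))
go(.5222,-.0369,.03,5.1)
E
```

```text
17.0 [ 0.5223 -0.0364  0.0848] 5.129374235848516 [ 0.001  0.004  0.001  0.    -0.001  0.   ]
17.05 [ 0.5222 -0.0364  0.0847] 5.125805717110295 [-0.     0.003  0.002  0.001  0.    -0.   ]
17.1 [ 0.5221 -0.0364  0.0846] 5.1292137750225635 [ 0.002  0.002  0.001 -0.001 -0.002 -0.001]
3723 (array([519.4,  -5.6]), [np.float64(28.1), np.float64(95.2)], np.float32(95.3))
blue 1347 (array([519.3,  -1.6]), [np.float64(16.0), np.float64(72.0)], np.float32(94.5)) [0.51793953 0.01359869 0.10709471]
grip 1894 (array([524.9, -17.5]), [np.float64(35.7), np.float64(42.2)], np.float32(72.4))
GO cm [-0.05  0.01  5.45] turn 0.001 tilt [ 1.e-04 -0.e+00 -1.e+00]
```

Request:
{"method": "play_rows", "body": {
  "moves": [
    [-1, [-0.07, 0, 0], [0, 0, 0]],
    [-1, [0, 0, 0.5], [0, 0, 0]],
    [-1, [0, 0, 0.5], [0, 0, 0]],
    [-1, [0, 0, 0.5], [0, 0, 0]],
    [-1, [0, 0, 0.5], [0, 0, 0]],
    [-1, [0, 0, 0.5], [0, 0, 0]],
    [-1, [0, 0, 0.5], [0, 0, 0]],
    [-1, [0, 0, 0], [0, 0, 0]]
  ]
}}

```text
t: 17.82
tcp_pos: [0.5215, -0.037, 0.0533]
tool_rot: [0.675, 0.738, -0.0, -0.001]
force: [-0.4, 0.1, -0.8]
opening: 0.0148
grip_force: 39.2
```

Request:
{"method": "play_rows", "body": {
  "moves": [
    [-1, [0, 0, 0.5], [0, 0, 0]],
    [-1, [0, 0, 0.5], [0, 0, 0]],
    [-1, [0, 0, 0.5], [0, 0, 0]],
    [-1, [0, 0, 0.5], [0, 0, 0]],
    [-1, [0, 0, 0.4], [0, 0, 0]],
    [-1, [0, 0, 0], [0, 0, 0]],
    [-1, [0, 0, 0], [0, 0, 0]]
  ]
}}

```text
t: 18.4
tcp_pos: [0.5221, -0.0371, 0.0304]
tool_rot: [0.675, 0.738, -0.0, -0.0]
force: [-1.8, 0.5, 8.5]
opening: 0.0148
grip_force: 43.3
```

Request:
{"method": "play_rows", "body": {
  "moves": [
    [0, [0, 0, 0], [0, 0, 0]],
    [0, [0, 0, 0], [0, 0, 0]],
    [0, [0, 0, 0], [0, 0, 0]],
    [0, [0, 0, 0], [0, 0, 0]],
    [0, [0, 0, -2], [0, 0, 0]],
    [0, [0, 0, -3], [0, 0, 0]],
    [0, [0, 0, -3.5], [0, 0, 0]],
    [0, [0, 0, -3.5], [0, 0, 0]],
    [0, [0, 0, -3], [0, 0, 0]],
    [0, [0, 0, -2], [0, 0, 0]],
    [0, [0, 0, 0], [0, 0, 0]],
    [0, [0, 0, 0], [0, 0, 0]],
    [0, [0, 0, 0], [0, 0, 0]],
    [0, [0, 0, 0], [0, 0, 0]]
  ]
}}

```text
t: 19.57
tcp_pos: [0.5213, -0.037, 0.1992]
tool_rot: [0.675, 0.738, -0.001, -0.001]
force: [-0.7, 0.5, 0.2]
opening: 0.0431
grip_force: 0.0
```

```bash
python3 - <<'E'
from fit import *
s,M,a=tool();print(s["t"],s["tcp_pos"].round(4),a)
c=cam("wrist");save(c,"w6.png",(160,60,480,300),2);P=cloud(c);im=c["im"].astype(int);org=(im[...,0]-im[...,2]>35)
for z0,z1 in((.1,.111),(.1135,.13)):
    for ce,n,q in blobs(c,reg(P,.48,.56,-.07,.06,z0,z1),P,20):
        print(ce,n,rect(q),q.mean(0).round(4),np.percentile(q[:,2],95).round(4),c["im"][int(ce[1]),int(ce[0])])
q=P[reg(P,.47,.57,-.09,.09,.0635,.0705)&~org];print("blade",len(q),rect(q))
print(cam("side") is not None)
E
```

```text
19.5667 [ 0.5213 -0.037   0.1992] 5.12455765546678
[321.1 111.3] 337 (array([517.1,  26.7]), [np.float64(15.3), np.float64(15.8)], np.float32(4.6)) [0.5172 0.0266 0.1073] 0.1085 [ 18  43 108]
[320.  139.5] 28 (array([518.4,   4.3]), [np.float64(0.5), np.float64(11.3)], np.float32(4.9)) [0.5184 0.0044 0.106 ] 0.1097 [6 2 6]
[319.5 189.3] 304 (array([521.9, -37.8]), [np.float64(14.6), np.float64(15.9)], np.float32(96.3)) [ 0.5218 -0.0371  0.1068] 0.1083 [22 73 33]
[320. 154.] 404 (array([519.3,  -5.1]), [np.float64(11.0), np.float64(19.5)], np.float32(95.3)) [ 0.5192 -0.0046  0.1219] 0.1233 [10  8  7]
blade 1743 (array([519.4,  -5.8]), [np.float64(27.9), np.float64(95.7)], np.float32(94.9))
True
```

View pics/w6.png

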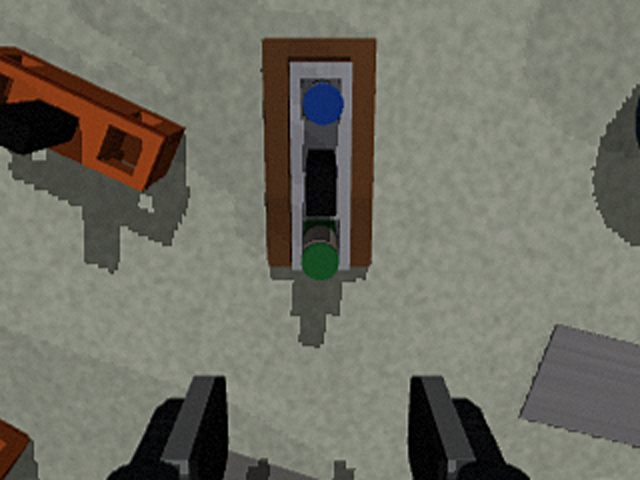

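Both rods are seated: blue top at crop (322,103), green at (320,262), both at z≈0.107, with the grip between them at (320,183). Now over the grip.

Request:
{"method": "play_rows", "body": {
  "moves": [
    [0, [1.6, 0, 0], [0, 0, 0]],
    [0, [1.6, 0, 0], [0, 0, 0]],
    [0, [0, 0, 2], [0, 0, 0]],
    [0, [0, 0, 2], [0, 0, 0]],
    [0, [0, 0, 2], [0, 0, 0]],
    [0, [0, 0, 1], [0, 0, 0]],
    [0, [0, 0, 0], [0, 0, 0]],
    [0, [0, 0, 0], [0, 0, 0]],
    [0, [0, 0, 0], [0, 0, 0]],
    [0, [0, 0, 0], [0, 0, 0]],
    [0, [0, 0, 0], [0, 0, 0]]
  ]
}}

```text
t: 20.58
tcp_pos: [0.5199, -0.0053, 0.1313]
tool_rot: [0.675, 0.738, 0.0, 0.001]
force: [0.4, -0.2, -0.6]
opening: 0.0428
grip_force: 0.0
```

```bash
python3 - <<'E'
from fit import *
s,M,a=tool();print(s["t"],s["tcp_pos"].round(4),a,s["qvel"].round(3))
go(.5194,-.0055,.044,5.1)
E
```

```text
20.5833 [ 0.5199 -0.0053  0.1313] 5.12495908485041 [ 0.002  0.001  0.004  0.002 -0.002  0.   ]
GO cm [-0.01 -0.06  8.73] turn 0.0 tilt [ 1.6e-03 -1.0e-04 -1.0e+00]
```

Request:
{"method": "play_rows", "body": {
  "moves": [
    [0, [0, 0, 2], [0, 0, 0]],
    [0, [0, 0, 2], [0, 0, 0]],
    [0, [0, 0, 2], [0, 0, 0]],
    [0, [0, 0, 1.5], [0, 0, 0]],
    [0, [0, 0, 0.8], [0, 0, 0]],
    [0, [0, 0, 0.4], [0, 0, 0]],
    [0, [0, 0, 0], [0, 0, 0]],
    [0, [0, 0, 0], [0, 0, 0]],
    [0, [0, 0, 0], [0, 0, 0]],
    [-1, [0, 0, 0], [0, 0, 0]],
    [-1, [0, 0, 0], [0, 0, 0]],
    [-1, [0, 0, 0], [0, 0, 0]],
    [-1, [0, 0, 0], [0, 0, 0]],
    [-1, [0, 0, 0], [0, 0, 0]],
    [-1, [0, 0, 0], [0, 0, 0]]
  ],
  "grip_force": 100
}}

```text
t: 21.83
tcp_pos: [0.5197, -0.0052, 0.0441]
tool_rot: [0.675, 0.738, 0.0, 0.0]
force: [-1.2, 0.7, 10.5]
opening: 0.0113
grip_force: 98.1
```

Gripped (11 mm, 98 N). Lift gently and carry to a viewing pose beside the slot.

Request:
{"method": "play_rows", "body": {
  "moves": [
    [-1, [0, 0, -0.5], [0, 0, 0]],
    [-1, [0, 0, -1], [0, 0, 0]],
    [-1, [0, 0, -1.5], [0, 0, 0]],
    [-1, [0, 0, -2], [0, 0, 0]],
    [-1, [0, 0, -2.5], [0, 0, 0]],
    [-1, [0, 0, -2.5], [0, 0, 0]],
    [-1, [0, 0, -2.5], [0, 0, 0]],
    [-1, [0, 0, -2.5], [0, 0, 0]],
    [-1, [0, 0, -1.5], [0, 0, 0]],
    [-1, [0, 0, -1], [0, 0, 0]],
    [-1, [-0.9, -0.16, 0], [0, 0, 0]],
    [-1, [-1.8, -0.32, 0], [0, 0, 0]],
    [-1, [-2.4, -0.43, 0], [0, 0, 0]],
    [-1, [-2.4, -0.43, 0], [0, 0, 0]],
    [-1, [-2.4, -0.43, 0], [0, 0, 0]],
    [-1, [-2.4, -0.43, 0], [0, 0, 0]],
    [-1, [-2.4, -0.43, 0], [0, 0, 0]],
    [-1, [-2.4, -0.43, 0], [0, 0, 0]],
    [-1, [-2.4, -0.43, 0], [0, 0, 0]],
    [-1, [-2.4, -0.43, 0], [0, 0, 0]]
  ]
}}

```text
t: 23.5
tcp_pos: [0.4985, -0.2282, 0.2173]
tool_rot: [0.675, 0.738, -0.0, -0.001]
force: [0.6, 0.4, -3.1]
opening: 0.0114
grip_force: 97.6
```

Request:
{"method": "play_rows", "body": {
  "moves": [
    [-1, [-2.4, -0.43, 0], [0, 0, 0]],
    [-1, [-2.4, -0.43, 0], [0, 0, 0]],
    [-1, [-2.4, -0.43, 0], [0, 0, 0]],
    [-1, [-2.4, -0.43, 0], [0, 0, 0]],
    [-1, [-2.4, -0.43, 0], [0, 0, 0]],
    [-1, [-2.0, -0.36, 0], [0, 0, 0.05]],
    [-1, [-1.3, -0.27, 0], [0, 0, 0.06]],
    [-1, [0, 0, 0], [0, 0, 0.06]],
    [-1, [0, 0, 0], [0, 0, 0.06]],
    [-1, [0, 0, 0], [0, 0, 0.06]],
    [-1, [0, 0, 0], [0, 0, 0.064]],
    [-1, [0, 0, 0], [0, 0, 0]],
    [-1, [0, 0, 0], [0, 0, 0]],
    [-1, [0, 0, 0], [0, 0, 0]],
    [-1, [0, 0, 0], [0, 0, 0]],
    [-1, [0, 0, 0], [0, 0, 0]]
  ]
}}

```text
t: 24.83
tcp_pos: [0.485, -0.3816, 0.2182]
tool_rot: [0.794, 0.608, -0.0, -0.0]
force: [-0.5, 0.3, -3.5]
opening: 0.011
grip_force: 97.6
```

```bash
python3 - <<'E'
from fit import *
import pickle
out=[]
for i in range(3):
    s,M,a=tool();c=cam("wrist");out.append((s,c))
    print(s["t"],s["tcp_pos"].round(4),round(a,2),M[:,2].round(4),s["opening"],s["force"].round(1))
pickle.dump(out,open("d7.pkl","wb"))
save(c,"w7.png",(170,0,490,240),2.4)
P=cloud(c);hs=cv2.cvtColor(c["im"],cv2.COLOR_RGB2HSV);T=(P-s["tcp_pos"])@M
y=(hs[...,0]>15)&(hs[...,0]<36)&(hs[...,1]>90)&(abs(P[...,2]-.12)<.008)&(hs[...,2]>60);y[220:]=0
for ce,n,q in blobs(c,y,P,15): print("yel",ce,n,rect(q),q[:,2].mean())
lid=(abs(P[...,2]-.121)<.005)&(P[...,1]<-.15);lid[220:]=0
q=P[lid];print("lid",len(q),rect(q),np.median(q[:,2]))
# hole inside lid: connected non-lid region in yellow bbox
k,l,st,ce=cv2.connectedComponentsWithStats((~lid).astype(np.uint8))
for i in range(1,k):
    if st[i,4]>100: print(i,st[i],ce[i].round(1))
# carrier in tool frame
b=(T[...,2]>-.03)&(T[...,2]<.06)&(abs(T[...,1])<.03)&(T[...,0]<.07);q=T[b];print("blade",len(q),q.min(0).round(4),q.max(0).round(4))
t=T[(abs(T[...,2]+.022)<.006)&(abs(T[...,1])<.03)&(T[...,0]>.02)&(T[...,0]<.07)];print("bladetop",len(t),rect(t),t[:,2].mean())
E
```

```text
24.8333 [ 0.485  -0.3816  0.2182] -15.09 [-2.e-04  1.e-04 -1.e+00] 0.010991686200453139 [-0.5  0.3 -3.5]
24.8833 [ 0.4851 -0.3816  0.2183] -15.11 [-1.e-04  1.e-04 -1.e+00] 0.010684152660637733 [ 0.7 -0.4 -2.8]
24.9333 [ 0.4851 -0.3816  0.2184] -15.12 [-0. -0. -1.] 0.01069904775270745 [-0.2 -0.3 -4.7]
yel [320.4  61.9] 1549 (array([ 507.8, -300.9]), [np.float64(48.4), np.float64(116.0)], np.float32(74.6)) 0.12185025136827084
lid 31909 (array([ 428.7, -296.1]), [np.float64(149.4), np.float64(315.7)], np.float32(164.8)) 0.12132300559095294
1 [     0      0    640    400 223932] [319.8 215.3]
blade 3521 [ 0.0024 -0.0144 -0.03  ] [0.0482 0.0138 0.0311]
bladetop 1994 (array([34.1, -0.3]), [np.float64(28.1), np.float64(28.2)], np.float32(0.1)) -0.02269365028625423
```

View pics/w7.png

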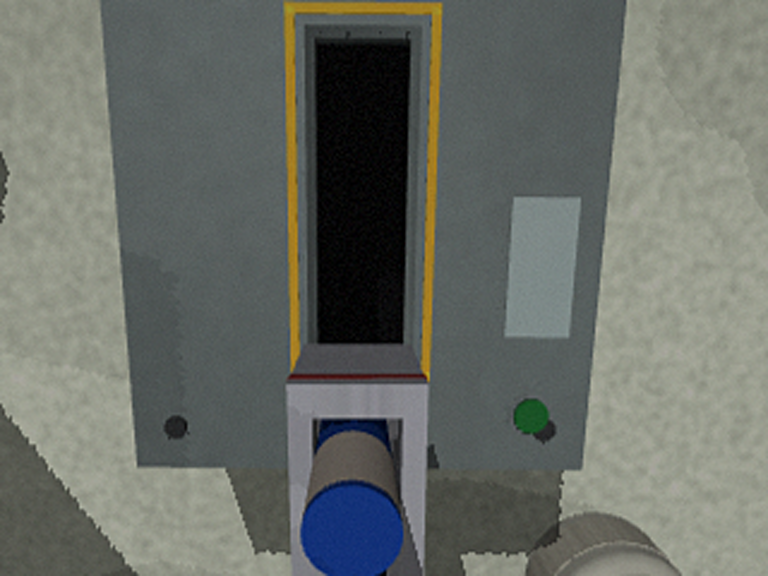

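The slot, with its yellow outline, is at crop (363,190). The carrier is upright in hand, its +y end at crop (357,385), with its red line visible. Next, a precise slot fit.

```bash
cat > slot.py <<'E'
from fit import *
def slotfit(s,M,c,zl=.1212,rows=165):
    hs=cv2.cvtColor(c["im"],cv2.COLOR_RGB2HSV);P=cloud(c)
    y=(hs[...,0]>15)&(hs[...,0]<36)&(hs[...,1]>80)&(abs(P[...,2]-.12)<.01)&(hs[...,2]>50);y[rows:]=0
    v,u=np.nonzero(y);W=np.array([ray(c,a,b,zl) for a,b in zip(u,v)])
    T=(W-s["tcp_pos"])@M   # tool frame: x along, y across
    x,yy=T[:,0]*1000,T[:,1]*1000
    md=np.median(yy[(x<x.max()-15)]);xm=x.max();res=[]
    for sg in(-1,1):
        k=(np.sign(yy-np.mean([yy.min(),yy.max()]))==sg)&(x<xm-12)
        res.append(np.polyfit(x[k],yy[k],1))
    ax=np.mean([r[0] for r in res]);xc=xm-58.2
    # far bar
    far=x>xm-8; fx=x[far&(abs(yy-yy.mean())<15)]
    yc=np.mean([np.polyval(r,xc) for r in res])
    print("slopes",[round(r[0],4) for r in res],"strips y",[round(np.polyval(r,xc),2) for r in res],"xfar mid",fx.mean().round(2),"max",xm.round(2),"min",x.min().round(2),"centre y",yc.round(2))
E
python3 - <<'E'
from slot import *
import pickle
for s,c in pickle.load(open("d7.pkl","rb")):
    M=R.from_quat(s["tool_rot"]).as_matrix()
    slotfit(s,M,c)
    P=cloud(c);T=(P-s["tcp_pos"])@M
    h=(P[...,2]<.10)&(abs(T[...,1])<.03)&(T[...,0]>.05)&(T[...,0]<.15)
    h[165:]=0
    v,u=np.nonzero(h);W=np.array([ray(c,a,b,.1212-.003) for a,b in zip(u,v)]);q=(W-s["tcp_pos"])@M*1000
    k=(q[:,0]<115)&(q[:,0]>60)
    print("hole y",[ (q[k&(abs(q[:,0]-x)<4),1].min().round(1),q[k&(abs(q[:,0]-x)<4),1].max().round(1)) for x in(70,85,100)],"x max",q[:,0].max().round(1))
E
```

```text
slopes [np.float64(0.0053), np.float64(0.0035)] strips y [np.float64(-21.48), np.float64(23.65)] xfar mid 139.96 max 141.87 min 25.57 centre y 1.08
hole y [(np.float64(-13.6), np.float64(15.3)), (np.float64(-13.5), np.float64(15.0)), (np.float64(-13.3), np.float64(15.5))] x max 129.4
slopes [np.float64(0.005), np.float64(0.0039)] strips y [np.float64(-21.57), np.float64(23.56)] xfar mid 139.97 max 141.88 min 25.56 centre y 0.99
hole y [(np.float64(-13.7), np.float64(15.3)), (np.float64(-13.5), np.float64(15.0)), (np.float64(-13.3), np.float64(15.5))] x max 129.4
slopes [np.float64(0.005), np.float64(0.0032)] strips y [np.float64(-21.63), np.float64(23.48)] xfar mid 139.99 max 141.89 min 25.54 centre y 0.93
hole y [(np.float64(-13.7), np.float64(15.3)), (np.float64(-13.5), np.float64(15.0)), (np.float64(-13.3), np.float64(15.4))] x max 129.4
```

Request:
{"method": "play_rows", "body": {
  "moves": [
    [-1, [1, 0.02, 0], [0, 0, 0.004]],
    [-1, [2, 0.03, 0], [0, 0, 0]],
    [-1, [2.34, 0.03, 0], [0, 0, 0]],
    [-1, [2, 0.03, 0], [0, 0, 0]],
    [-1, [1, 0.02, 0], [0, 0, 0]],
    [-1, [0, 0, 1], [0, 0, 0]],
    [-1, [0, 0, 1.5], [0, 0, 0]],
    [-1, [0, 0, 1], [0, 0, 0]],
    [-1, [0, 0, 0.8], [0, 0, 0]],
    [-1, [0, 0, 0.4], [0, 0, 0]],
    [-1, [0, 0, 0], [0, 0, 0]],
    [-1, [0, 0, 0], [0, 0, 0]],
    [-1, [0, 0, 0], [0, 0, 0]],
    [-1, [0, 0, 0], [0, 0, 0]],
    [-1, [0, 0, 0], [0, 0, 0]],
    [-1, [0, 0, 0], [0, 0, 0]],
    [-1, [0, 0, 0], [0, 0, 0]],
    [-1, [0, 0, 0], [0, 0, 0]]
  ]
}}

```text
t: 26.48
tcp_pos: [0.5085, -0.3016, 0.1716]
tool_rot: [0.795, 0.606, 0.0, 0.0]
force: [-0.2, -1.1, -3.2]
opening: 0.0109
grip_force: 97.6
```

```bash
python3 - <<'E'
from slot import *
for i in range(2):
    s,M,a=tool();c=cam("wrist");print(s["t"],s["tcp_pos"].round(4),round(a,2),M[:,2].round(4),s["force"].round(1))
save(c,"w8.png",(240,100,400,260),4)
go(.5081,-.3015,.1061,-15.4)
P=cloud(c);T=(P-s["tcp_pos"])@M
hs=cv2.cvtColor(c["im"],cv2.COLOR_RGB2HSV)
y=(hs[...,0]>15)&(hs[...,0]<36)&(hs[...,1]>80)&(abs(P[...,2]-.12)<.01)&(hs[...,2]>50)
v,u=np.nonzero(y);t=(np.array([ray(c,a,b,.1212) for a,b in zip(u,v)])-s["tcp_pos"])@M*1000
print("yellow",len(t),t.min(0).round(1),t.max(0).round(1))
for sg in(-1,1):
    k=(t[:,1]*sg>15)&(t[:,0]<52);print(sg,k.sum(),np.median(t[k,1]).round(2), np.polyfit(t[k,0],t[k,1],1).round(4) if k.sum()>5 else 0)
k=abs(t[:,1])<15;print("far",t[k,0].mean().round(2))
q=T[(T[...,2]>-.024)&(T[...,2]<.03)&(abs(T[...,1])<.03)&(T[...,0]<.06)]*1000;print("blade",q.min(0).round(1),q.max(0).round(1))
E
```

```text
26.4833 [ 0.5085 -0.3016  0.1716] -15.38 [ 2.e-04 -1.e-04 -1.e+00] [-0.2 -1.1 -3.2]
26.5333 [ 0.5085 -0.3015  0.1715] -15.38 [ 1.e-04 -1.e-04 -1.e+00] [-0.7 -0.5 -2.3]
GO cm [-0.   -0.04  6.54] turn 0.0 tilt [ 1.e-04 -1.e-04 -1.e+00]
yellow 1552 [-40.2 -24.9  50.3] [58.2 23.7 50.3]
-1 576 -23.19 [ 2.00000e-04 -2.31915e+01]
1 558 21.94 [-1.10000e-03  2.19471e+01]
far 56.76
blade [  2.5 -14.6 -24. ] [48.2 13.9 30. ]
```

View pics/w8.png

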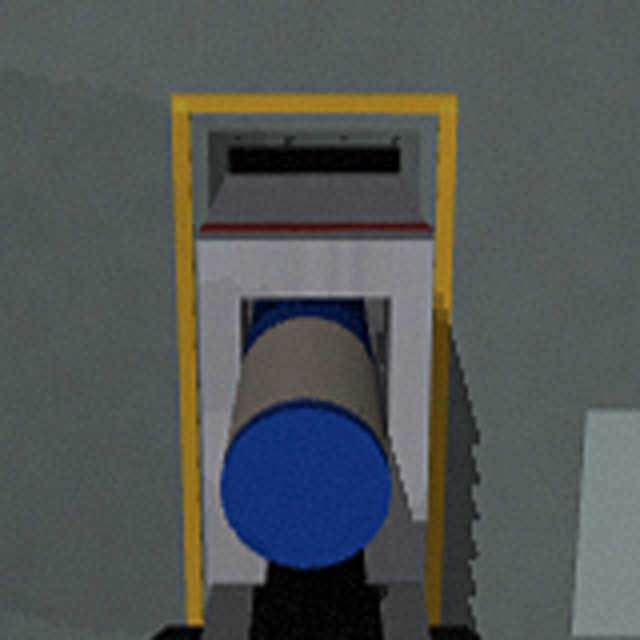

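Slot and blade agree to 0.3 mm (outline columns 182–445, blade 198–433). Nudge y −0.3 mm and lower gently.

Request:
{"method": "play_rows", "body": {
  "moves": [
    [-1, [0, -0.03, 0.3], [0, 0, 0]],
    [-1, [0, 0, 0.4], [0, 0, 0]],
    [-1, [0, 0, 0.4], [0, 0, 0]],
    [-1, [0, 0, 0.4], [0, 0, 0]],
    [-1, [0, 0, 0.3], [0, 0, 0]],
    [-1, [0, 0, 0.2], [0, 0, 0]],
    [-1, [0, 0, 0], [0, 0, 0]],
    [-1, [0, 0, 0], [0, 0, 0]],
    [-1, [0, 0, 0], [0, 0, 0]],
    [-1, [0, 0, 0], [0, 0, 0]]
  ]
}}

```text
t: 27.42
tcp_pos: [0.5083, -0.3015, 0.1516]
tool_rot: [0.795, 0.606, 0.0, 0.0]
force: [-0.9, 1.0, -2.7]
opening: 0.0109
grip_force: 97.6
```

Request:
{"method": "play_rows", "body": {
  "moves": [
    [-1, [0, 0, 0.2], [0, 0, 0]],
    [-1, [0, 0, 0.2], [0, 0, 0]],
    [-1, [0, 0, 0.2], [0, 0, 0]],
    [-1, [0, 0, 0.2], [0, 0, 0]],
    [-1, [0, 0, 0.2], [0, 0, 0]],
    [-1, [0, 0, 0.2], [0, 0, 0]],
    [-1, [0, 0, 0], [0, 0, 0]],
    [-1, [0, 0, 0], [0, 0, 0]]
  ]
}}

```text
t: 28.08
tcp_pos: [0.5081, -0.3014, 0.1392]
tool_rot: [0.795, 0.606, -0.0, -0.0]
force: [0.5, 0.2, -3.0]
opening: 0.0108
grip_force: 97.6
```

Entered freely, with no contact force. I'll continue to just short of the final depth.

Request:
{"method": "play_rows", "body": {
  "moves": [
    [-1, [0, 0, 0.3], [0, 0, 0]],
    [-1, [0, 0, 0.4], [0, 0, 0]],
    [-1, [0, 0, 0.4], [0, 0, 0]],
    [-1, [0, 0, 0.4], [0, 0, 0]],
    [-1, [0, 0, 0.4], [0, 0, 0]],
    [-1, [0, 0, 0.4], [0, 0, 0]],
    [-1, [0, 0, 0.3], [0, 0, 0]],
    [-1, [0, 0, 0.2], [0, 0, 0]],
    [-1, [0, 0, 0], [0, 0, 0]],
    [-1, [0, 0, 0], [0, 0, 0]],
    [-1, [0, 0, 0], [0, 0, 0]],
    [-1, [0, 0, 0], [0, 0, 0]],
    [-1, [0, 0, 0], [0, 0, 0]]
  ]
}}

```text
t: 29.17
tcp_pos: [0.5083, -0.3016, 0.1116]
tool_rot: [0.795, 0.606, 0.0, 0.0]
force: [-0.6, 0.5, -2.9]
opening: 0.0108
grip_force: 97.6
```

```bash
python3 - <<'E'
from slot import *
for i in range(3):
    s,M,a=tool();c=cam("wrist");print(s["t"],s["tcp_pos"].round(4),round(a,2),M[:,2].round(4),s["force"].round(1),s["moment"].round(2))
    P=cloud(c);T=(P-s["tcp_pos"])@M
    t=T[...,0];
    top=(abs(T[...,1])<.011)&(t>.043)&(t<.0475)&(abs(P[...,2]-.13)<.012)
    side=(abs(T[...,1])<.0135)&(abs(T[...,1])>.0105)&(t>.02)&(t<.045)&(abs(P[...,2]-.13)<.012)
    lid=(abs(T[...,1])>.027)&(abs(T[...,1])<.06)&(t>.01)&(t<.06)&(abs(P[...,2]-.12)<.006)
    print("blade top z",np.median(P[top][:,2]),np.median(P[side][:,2]),side.sum(),"lid",np.median(P[lid][:,2]))
save(c,"w9.png",(240,100,400,260),4)
E
```

```text
29.1667 [ 0.5083 -0.3016  0.1116] -15.39 [ 3.e-04 -2.e-04 -1.e+00] [-0.6  0.5 -2.9] [ 0.05 -0.04 -0.03]
blade top z 0.13469759124395483 0.13486558968922463 598 lid 0.12133194398378533
29.2167 [ 0.5082 -0.3015  0.1116] -15.38 [ 2.e-04 -2.e-04 -1.e+00] [-1.2 -0.4 -3. ] [-0.01 -0.01  0.07]
blade top z 0.13475267291752752 0.13479901238918368 600 lid 0.12133643127285729
29.2667 [ 0.5082 -0.3015  0.1115] -15.38 [ 2.e-04 -1.e-04 -1.e+00] [ 0.   0.3 -3.3] [-0.04  0.02 -0.04]
blade top z 0.13467759871864637 0.134764039236366 605 lid 0.12131678735527489
```

View pics/w9.png

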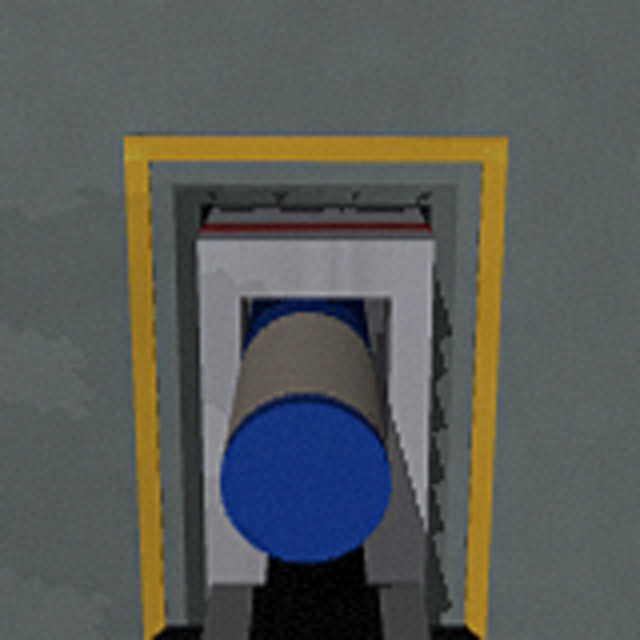

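Blade top is 13.4 mm above the lid and should be 8.0, so it goes 5.4 mm lower. The dead-reckoned figure is the same. The slot gaps look even on both sides (columns 198/433).

Request:
{"method": "play_rows", "body": {
  "moves": [
    [-1, [0, 0, 0.2], [0, 0, 0]],
    [-1, [0, 0, 0.2], [0, 0, 0]],
    [-1, [0, 0, 0.1], [0, 0, 0]],
    [-1, [0, 0, 0.04], [0, 0, 0]],
    [-1, [0, 0, 0], [0, 0, 0]],
    [-1, [0, 0, 0], [0, 0, 0]],
    [-1, [0, 0, 0], [0, 0, 0]],
    [-1, [0, 0, 0], [0, 0, 0]],
    [-1, [0, 0, 0], [0, 0, 0]],
    [-1, [0, 0, 0], [0, 0, 0]],
    [-1, [0, 0, 0], [0, 0, 0]],
    [-1, [0, 0, 0], [0, 0, 0]],
    [-1, [0, 0, 0], [0, 0, 0]],
    [-1, [0, 0, 0], [0, 0, 0]],
    [-1, [0, 0, 0], [0, 0, 0]]
  ]
}}

```text
t: 30.57
tcp_pos: [0.5081, -0.3015, 0.106]
tool_rot: [0.795, 0.606, 0.0, -0.0]
force: [-0.1, -0.7, -3.7]
opening: 0.011
grip_force: 97.6
```

```bash
python3 - <<'E'
from slot import *
for i in range(2):
    s,M,a=tool();c=cam("wrist");print(s["t"],s["tcp_pos"].round(4),round(a,2),M[:,2].round(4),s["force"].round(1),s["moment"].round(2),s["qvel"].round(3))
    P=cloud(c);T=(P-s["tcp_pos"])@M;t=T[...,0]
    f=lambda m:np.median(P[m][:,2]).round(4)
    b=(abs(T[...,1])<.0135)&(abs(T[...,1])>.0105)&(abs(P[...,2]-.13)<.008)
    lid=(abs(T[...,1])>.027)&(abs(T[...,1])<.06)&(t>.01)&(t<.06)&(abs(P[...,2]-.12)<.006)
    print("blade L/R",f(b&(T[...,1]<0)&(t>.02)&(t<.045)),f(b&(T[...,1]>0)&(t>.02)&(t<.045)),"far/near",f(b&(t>.04)&(t<.046)),f(b&(t>.018)&(t<.026)),"lid",f(lid))
E
```

```text
30.5667 [ 0.5081 -0.3015  0.106 ] -15.39 [-0.  0. -1.] [-0.1 -0.7 -3.7] [-0.   -0.03 -0.08] [-0.001 -0.001 -0.001  0.002  0.001 -0.008]
blade L/R 0.1292 0.1292 far/near 0.1293 0.1292 lid 0.1213
30.6167 [ 0.5082 -0.3015  0.106 ] -15.38 [-0. -0. -1.] [ 0.9  0.3 -3.5] [ 0.05 -0.02  0.04] [-0.    -0.001  0.001 -0.003  0.     0.009]
blade L/R 0.1292 0.1292 far/near 0.1293 0.1292 lid 0.1213
```

The blade sits 7.9 mm above the lid (8.0 wanted). It is level and still, and the only force is its own weight. I'm handing it in.

```bash
python3 -c "
from station import job
print(job.finish_job())"
```

```text
the job is handed in; nothing more can be done
None
```

The job is handed in: both rods are seated in the carrier, and the arm holds it upright and still in the reader slot, red line level with the lid to about 0.1 mm by the wrist camera, with no pressing on the slot.

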